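Close the press mould in the pull-out tray

TASK

Pull the wooden tray out of the low plywood unit all the way to its stop. Then take the plaster mould lid off the sloping easel and lower it over the two steel pins of the mould half in the tray, without dropping it, until it lies flush; leave the tray fully out, let go, and leave the mug, the clay animal and the loop tool where they stand.

Things in the scene. Friction and masses are not known exactly. Their poses are not given: they have to be found in the camera images.
- cabinet: low plywood unit fixed to the table, 190 deep (x) x 200 wide (y) x 86 high mm, two flat 7 mm tiles lying on the rear of its top. Origin: centre of its underside; its own -x axis points out of the front, where the tray comes out. Front face at own x = -95.
- tray (a joint): travel of the wooden tray out of the unit along the unit's own -x, in m: 0 closed, 0.15 at the stop; may start up to 0.04 open. Front board 174 mm wide, its top edge 58 mm above the table; other tray walls lower. The lower plaster mould half (90 x 130 mm in x, y) is fixed in the tray; its centre is 78 mm behind the unit's front face when closed, 72 mm in front of it when fully out.
- tray_handle (a point): grip point in the middle of the tray's steel bar handle: round bar along the unit's y, 100 mm long, 35 mm in front of the tray's front board, 45 mm above the table (41 mm below the unit's top). Axes as the unit's; moves with the tray.
- seat (a point): centre of the flat top face of the lower mould half, midway between the pins, 46 mm above the table. Axes as the unit's (x towards the back, y along the row of pins, z up); moves with the tray.
- thick_pin (a point): centre of the foot of the thick steel pin, 45 mm from the seat centre at its +y: diameter 14 mm, 24 mm high, the upper 14 mm tapering to 6 mm at the tip.
- thin_pin (a point): centre of the foot of the thin steel pin, 45 mm from the seat centre at its -y: diameter 8 mm, 24 mm high, the upper 14 mm tapering to 4 mm at the tip.
- easel: wooden drying easel fixed to the table, 110 (x) x 150 (y) mm: a board rising away from its front at 34 degrees (0.6 rad) with a 12 mm ledge along its low edge. Origin: centre underneath, on the table; own -x is its low, front side.
- lid: upper mould half: plaster plate 90 x 130 x 16 mm (x, y, z), ~0.3 kg, on its middle a wooden grip bar 16 (x) x 60 (y) x 40 high, its top 56 mm above the underside. Origin: centre of underside; z = normal, grip side. Starts on the easel, z leaning 34 deg to the easel's front. Through holes: 17 mm at y = +45 for the thick pin, 11 mm at y = -45 for the thin pin; wrong way round it stays up.
- thick_hole (a point): centre of the 17 mm hole at the lid's underside, at lid (0, +45, 0) mm.
- mug: white mug, 76 mm across, 75 mm high, origin at the centre of its underside. Leave alone.
- animal: small unglazed clay animal on four legs, 80 mm long, 100 mm high, origin between its feet. Leave alone.
- loop_tool: clay loop tool with wooden handle lying flat, 170 mm long, 18 mm high, along its x. Leave alone.
Things that resemble listed ones, but are neither listed nor needed, are in the scene too. Leave any blue, green or turquoise look-alike of the lid alone.

How it is judged:
On the way:
1. the tray is out at its stop (within 5 mm), the lid still on the easel (value of joint tray above 0.145 m and distance of lid from where it was at the start of the episode below 0.03 m), for 0.2 s.
At the end, for the whole second after the job is handed in: The tray is out to within 8 mm of its stop; the lid lies at rest, flush on the lower mould half (underside within 2.5 mm of its face, tilted less than 2 degrees), within 4 mm of the seat centre with the thick hole over the thick pin (within 6 mm) and turned less than 3.4 degrees from it (value of joint tray above 0.142 m and horizontal distance between lid and seat below 0.004 m and distance between thick_hole and thick_pin below 0.006 m and z of lid in the frame of seat between -0.003 and 0.0025 m and angle between lid's own z axis and vertical below 0.035 rad and angle between the y axis of lid and the y axis of seat, either way round below 0.06 rad and linear speed of lid below 0.01 m/s); the robot touches nothing.
It fails at once if the lid is dropped or slammed onto the mould (faster than 0.35 m/s within 40 mm of its seat) (horizontal distance between lid and seat below 0.03 m and z of lid in the frame of seat below 0.04 m and linear speed of lid above 0.35 m/s).
It fails at once if the mug is moved more than 25 mm (distance of mug from where it was at the start of the episode above 0.025 m).
It fails at once if the clay animal is moved more than 25 mm (distance of animal from where it was at the start of the episode above 0.025 m).
It fails at once if the loop tool is moved more than 25 mm (distance of loop_tool from where it was at the start of the episode above 0.025 m).
It also fails if it takes over 61 s, if anything falls off the work surface, if the arm or the gripper's body presses on something with over 40 N, if the wrist force passes 120 N, or if a joint passes its speed limit or range.

ROBOT

A 7-joint arm with a two-finger parallel gripper is mounted at the origin on the work surface. World frame = base frame: x ahead of the robot, y to its left, z up, the work surface at z = 0. Lengths are in m, angles in rad, forces in N, time in s.
With the tool pointing down it reaches from about 0.425 to 0.875 m from the base axis. Payload 8.4 kg.
Tool frame: the origin (TCP) lies midway between the tips of the shut fingers; the grasp point (between the pads) lies 19 mm behind it; z points along the fingers, y is the line along which they close (so a half turn about z gives the same grasp; the last joint's range is limited). The gripper opens to 87 mm and grips with 3 to 60 N. Pads are 19 mm wide; open, the fingers measure 117 mm over their backs; the gripper's body (75 mm by 190 mm) begins 51 mm behind the grasp point.
Start: joints at [1.085, 0.333, 0.04, 1.465, -0.013, 1.343, -0.059], TCP at [0.245, -0.602, 0.223] pointing down, gripper open.
Joint ranges: [-2.58, 2.58], [-0.38, 2.09], [-1.3, 1.39], [0.25, 2.4], [-1.5, 4.64], [0.08, 2.09], [-2.65, 2.65]. Speed limits (rad/s): [2.22, 2.22, 2.79, 2.79, 3.14, 3.14, 3.14].

INTERFACE

Orientations are given as a rotation vector (axis times angle).
In Python, from cell import sensors, get_image, get_calibration, arm gives the robot as it stands.
- The arm moves only by the tool send_rows, never from a script. Its arguments are lists of equal length, an entry for each row: "jaw": the opening, from 0 (shut) to 1 (fully open); "travel": the shift along the world's x, y, z in m, a list of three; "spin": the turn about the world's z in rad. A call has 1 to 8 rows; each row shifts and turns the commanded pose from where the row before left it; what a row does not reach is not made up. A row lasts 1/12 s, in which the tool goes at most 41.7 mm and 7.16 degrees, less where a joint would pass 70% of its speed; a pose out of reach is approached as far as the arm can. A call with a gripper value outside its range is refused whole. The fingers move at their own pace and stop on an object; "grip_force" is the grip in N (left out, the last holds). Time passes only in rows, so rows that do not move let the fingers close. It gives the time, the measured TCP pose, the force, the opening and the grip force at its end, in the units of the state.
- sensors.get_state(): the state, without advancing time (a new reading comes with each control period).
- get_image(name): name is "side" or "top"; returns (picture, depth): 400x640x3 uint8, red, green, blue; 400x640 float32, m along the optical axis (not along the pixel's ray), 0 where there is no reading.
- get_calibration(name): a dict with "vfov" (degrees; the focal length in pixels is half the picture's height over the tangent of half this angle, whatever the lens; pixels are square), "cx", "cy" (the principal point, pixels), "extrinsics" (4x4, takes a point from camera to world coordinates). Camera axes: x right, y down, z forward; pixel columns grow to the right and rows downward; lengths in m; the calibration is good to about 2 mm. A picture is of the moment at which its call begins. get_calibration takes no time and is no camera call.
- arm.finish_job(): hands the job in; it is judged then, once.
The state is a dict: "time": time; "joints": joint angles; "qd": joint speeds; "joint_torque": joint torques, N m; "tcp_pos": TCP position; "tool_rot": TCP orientation; "contact_force": force on the tool from outside, world axes, zero at the start; "ft_torque": the same for the moment, N m; "opening": finger opening in m; "finger_force": force on a finger pad.
Only numpy, scipy, OpenCV 4.12 (cv2) and the standard library are available. Lean on these libraries where they do the work, as an engineer would, in place of code of your own. Each camera call takes 0.05 s, during which the arm holds its last target. There are 200 camera calls.

## Working session

There is one attempt and no reset: what is moved stays moved. The work goes in short steps, Python scripts to look and compute and a tool call to move; the robot and the scene stay as the last step left them, time stands still between calls to the robot, and variables do not carry over. Pictures are saved under pics/ and viewed, at most 10 in all, crops included, and the job is handed in when it is done.

Besides the shell and the picture viewer there is one more tool, called after "Request:" as name(argument=value, ...), one argument or row to a line, values as JSON. send_rows: Moves the arm, as the interface text tells. Its arguments: {"type":"object","properties":{"jaw":{"type":"array","items":{"type":"number"}},"travel":{"type":"array","items":{"type":"array","items":{"type":"number"}}},"spin":{"type":"array","items":{"type":"number"}},"grip_force":{"type":"number"}},"required":["jaw","travel","spin"]}

```bash
mkdir -p pics
cat > h.py <<'E'
import numpy as np, cv2
from cell import sensors, get_image, get_calibration, arm
def cal(n):
    c=get_calibration(n); f=200/np.tan(np.radians(c["vfov"])/2); return f,c["cx"],c["cy"],np.array(c["extrinsics"])
def cloud(n,d):
    f,cx,cy,T=cal(n); v,u=np.mgrid[0:400,0:640]
    P=np.stack([(u-cx)/f*d,(v-cy)/f*d,d],-1)
    return P@T[:3,:3].T+T[:3,3]
def ray(n,u,v,z):
    f,cx,cy,T=cal(n); r=T[:3,:3]@np.array([(u-cx)/f,(v-cy)/f,1]); o=T[:3,3]; return o+r*(z-o[2])/r[2]
def proj(n,p):
    f,cx,cy,T=cal(n); q=T[:3,:3].T@(np.array(p)-T[:3,3]); return q[0]/q[2]*f+cx,q[1]/q[2]*f+cy
E
python3 - <<'E'
from h import *
for n in("side","top"):
    im,d=get_image(n); cv2.imwrite(f"pics/{n}0.png",im[:,:,::-1]); np.savez(f"pics/{n}0.npz",im=im,d=d)
    f,cx,cy,T=cal(n); print(n,f,cx,cy,T.round(3).tolist())
print(sensors.get_state())
E
```

```text
side 373.233206777757 324.50632605711286 199.3147278698058 [[0.999, -0.033, 0.026, 0.525], [-0.042, -0.744, 0.667, -0.737], [-0.003, -0.668, -0.744, 0.922], [0.0, 0.0, 0.0, 1.0]]
top 414.728425428163 319.09403914299304 205.2423021196042 [[-0.005, -0.995, 0.104, 0.468], [-1.0, 0.008, 0.022, 0.01], [-0.023, -0.104, -0.994, 1.133], [0.0, 0.0, 0.0, 1.0]]
{'time': 0.1, 'joints': array([ 1.08480606,  0.33383377,  0.03990351,  1.46619076, -0.01337465,
        1.34332493, -0.05854346]), 'qd': array([ 0.00012186, -0.00182909,  0.00029419, -0.00361598,  0.00066234,
       -0.00116281, -0.00104866]), 'joint_torque': array([ 7.23399324e-03, -6.57800245e+01,  1.34199880e+00, -4.04703999e+01,
       -5.97052602e-02,  4.09472035e-02,  5.82071991e-08]), 'tcp_pos': array([ 0.24497581, -0.60159647,  0.22174897]), 'tool_rot': array([-3.08164466e+00, -6.03386943e-01,  6.53812479e-04]), 'contact_force': array([ 0.67505267, -0.10477713,  0.01146253]), 'ft_torque': array([ 0.00170633,  0.02130741, -0.05082101]), 'finger_force': 0.0, 'opening': 0.08677942706063882}
```

View pics/side0.png

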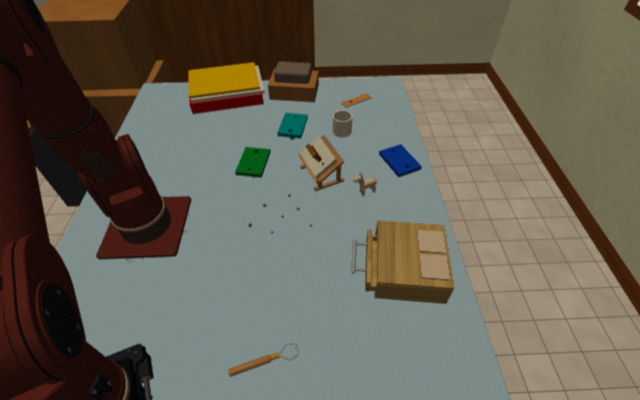

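View pics/top0.png

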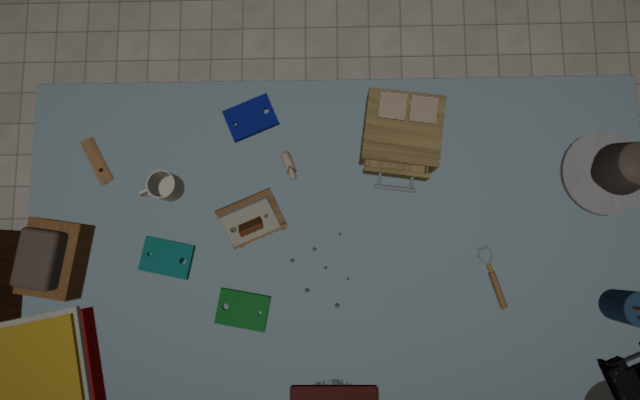

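The side view shows the cabinet at about (412,260) with its handle at (357,257), the easel with the cream lid at (322,158), and the green, teal and blue decoys. In the top view the cabinet is at (403,130), its handle bar at (395,187), the lid at (250,222), the animal at (289,165), the mug at (162,186) and the loop tool at (492,278).

```bash
cat >> h.py <<'E'
def load(n,k): 
    z=np.load(f"pics/{n}{k}.npz"); return z["im"],z["d"]
def rect(xy):
    r=cv2.minAreaRect((xy*1000).astype(np.float32)); return r
E
python3 - <<'E'
from h import *
for n,box in(("top",(75,340,200,460)),("side",(215,340,305,460))):
    im,d=load(n,0); P=cloud(n,d); m=np.zeros(d.shape,bool); m[box[0]:box[2],box[1]:box[3]]=1
    print(n,"table z",np.median(P[180:190,320:330,2]) if n=="top" else np.median(P[330:340,330:340,2]))
    for lo,hi,t in((.075,.092,"top86"),(.03,.07,"low"),(.075,.105,"top+tiles")):
        s=m&(P[...,2]>lo)&(P[...,2]<hi); q=P[s]
        print(t,s.sum(),np.median(q,0).round(4),rect(q[:,:2]))
    # easel/lid
im,d=load("top",0);P=cloud("top",d)
hsv=cv2.cvtColor(im,cv2.COLOR_RGB2HSV)
for (v,u) in((220,250),(210,235),(232,235),(205,262),(220,275),(192,270),(230,250),(222,250),(187,395),(182,380),(190,412),(165,400)):
    print((u,v),im[v,u],hsv[v,u],P[v,u].round(4))
E
python3 - <<'E'
from h import *
im,_=load("top",0);a=cv2.resize(im[180:255,205:300],None,fx=4,fy=4,interpolation=2)
b=cv2.resize(im[80:200,350:455],None,fx=3.8,fy=3.8,interpolation=2)[:,:399]
im,_=load("side",0);c=cv2.resize(im[130:195,290:385],None,fx=4,fy=4,interpolation=2)
L=np.vstack([a,c]);o=np.zeros((600,780,3),np.uint8);o[:560,:380]=L;o[:456,381:]=b
cv2.imwrite("pics/crop0.png",o[:,:,::-1])
E
```

```text
top table z -0.0007536793921377738
top86 4885 [ 0.7658 -0.1839  0.0855] ((780.809326171875, -186.48452758789062), (201.10150146484375, 192.44741821289062), 82.44200134277344)
low 783 [ 0.6618 -0.1628  0.0509] ((726.9312133789062, -130.31915283203125), (281.74603271484375, 151.39288330078125), 39.5828857421875)
top+tiles 5593 [ 0.7779 -0.1853  0.086 ] ((780.809326171875, -186.48452758789062), (201.10150146484375, 192.44741821289062), 82.44200134277344)
side table z -0.0005792550365767424
top86 3930 [ 0.7667 -0.1971  0.0855] ((782.396728515625, -185.7654571533203), (203.8543701171875, 190.6759796142578), 82.1039810180664)
low 1154 [ 0.6867 -0.2716  0.0501] ((718.8636474609375, -226.00399780273438), (152.73654174804688, 285.14056396484375), 35.88600540161133)
top+tiles 4630 [ 0.7809 -0.1993  0.086 ] ((782.396728515625, -185.7654571533203), (203.8543701171875, 190.6759796142578), 82.1039810180664)
(250, 220) [70 58 45] [16 91 70] [0.5406 0.2085 0.0912]
(235, 210) [86 84 77] [23 27 86] [0.5649 0.2438 0.1052]
(235, 232) [108 107  97] [ 27  26 108] [0.5111 0.2491 0.0782]
(262, 205) [117 115 105] [ 25  26 117] [0.5771 0.1763 0.1044]
(275, 220) [116 114 105] [ 25  24 116] [0.5413 0.1473 0.0747]
(270, 192) [102  80  58] [ 15 110 102] [0.6101 0.1568 0.1016]
(250, 230) [78 53 32] [ 14 150  78] [0.5138 0.202  0.1237]
(250, 222) [54 36 21] [ 14 156  54] [0.5349 0.2066 0.1008]
(395, 187) [ 98 101 100] [ 80   8 101] [ 0.6274 -0.165   0.0515]
(380, 182) [92 96 96] [90 11 96] [ 0.6416 -0.1265  0.048 ]
(412, 190) [105 109 108] [ 83   9 109] [ 0.62   -0.2106  0.0447]
(400, 165) [104  91  66] [ 20  93 104] [ 0.6942 -0.1868  0.0107]
```

View pics/crop0.png

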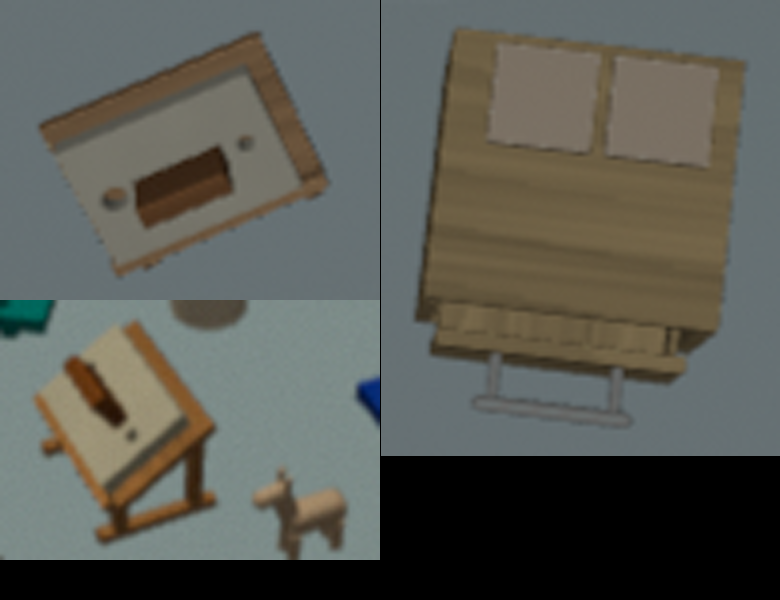

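The crops show the lid's large hole at top-view px (233.8,229.5) and its small hole at (266.5,215.8), with the low side towards the robot. The thick end is on +y, so only a modest turn is needed. Next I fit the plate plane and the handle.

Run:
```python
from h import *
for n,b in(("top",(180,255,205,300)),("side",(130,195,290,385))):
    im,d=load(n,0);P=cloud(n,d);hsv=cv2.cvtColor(im,cv2.COLOR_RGB2HSV)
    m=np.zeros(d.shape,np.uint8); s=(hsv[...,0]>18)&(hsv[...,0]<40)&(hsv[...,1]<(45 if n=="top" else 100))&(P[...,2]>.05)
    m[b[0]:b[1],b[2]:b[3]]=s[b[0]:b[1],b[2]:b[3]]
    k,l,st,_=cv2.connectedComponentsWithStats(m); i=1+np.argmax(st[1:,4]); m=(l==i).astype(np.uint8)
    q=P[cv2.erode(m,np.ones((3,3)))>0]
    for _ in range(4):
        c=q.mean(0); nn=np.linalg.svd(q-c)[2][2]; r=(q-c)@nn; q=q[abs(r)<.004]
    nn*=np.sign(nn[2]); print(n,m.sum(),"normal",nn.round(3),"tilt",np.degrees(np.arccos(nn[2])),"az",np.degrees(np.arctan2(nn[1],nn[0])))
    # rect within plane: project outline rays on the plane
    f,cx,cy,T=cal(n); o=T[:3,3]
    def onp(u,v):
        r=np.stack([(u-cx)/f,(v-cy)/f,np.ones_like(u)],-1)@T[:3,:3].T; return o+r*(((c-o)@nn)/(r@nn))[...,None]
    cn=max(cv2.findContours(m,0,1)[0],key=cv2.contourArea)[:,0].astype(float)
    W=onp(cn[:,0],cn[:,1]); ey=np.cross(nn,[1,0,0]);ey/=np.linalg.norm(ey); ex=np.cross(ey,nn)
    R=rect(np.stack([(W-c)@ex,(W-c)@ey],-1)); cen=c+ex*R[0][0]/1000+ey*R[0][1]/1000
    print("rect",R,"plate top centre",cen.round(4), "underside",(cen-.016*nn).round(4),"grip z45",(cen+.029*nn).round(4))
    if n=="top":
        H=onp(np.array([233.75,266.5]),np.array([229.5,215.75])); print("holes",H.round(4),H.mean(0).round(4),np.linalg.norm(H[0]-H[1]),np.degrees(np.arctan2(*(H[0]-H[1])[[1,0]])))
    # handle bar
    hb=(165,200,365,425) if n=="top" else (230,285,345,365)
    s=np.zeros(d.shape,bool); s[hb[0]:hb[1],hb[2]:hb[3]]=1
    s&=(hsv[...,1]<25 if n=="top" else True)&(P[...,2]>.035)&(P[...,2]<.058)&(P[...,0]<.65)
    q=P[s]; print("bar",s.sum(),q.mean(0).round(4),rect(q[:,:2]))
for z in(.0,):
    for u,v in((340,234),(348,279),(314,249),(292,260),(289,165)): print((u,v),ray("top",u,v,0).round(3))
```

```text
top 1393 normal [-0.684 -0.259  0.683] tilt 46.9566177783629 az -159.27470586394895
rect ((-5.375024795532227, -12.224311828613281), (109.5870590209961, 135.16119384765625), 31.296363830566406) plate top centre [0.5365 0.2111 0.0869] underside [0.5474 0.2153 0.076 ] grip z45 [0.5167 0.2036 0.1067]
holes [[0.5172 0.2513 0.0829]
 [0.5515 0.1676 0.0855]] [0.5344 0.2095 0.0842] 0.09047207205568494 112.2628173333021
bar 214 [ 0.6283 -0.1676  0.0482] ((632.064453125, -164.44960021972656), (107.57068634033203, 34.947792053222656), 89.49579620361328)
side 680 normal [-0.678 -0.13   0.723] tilt 43.682382030303266 az -169.1324187320507
rect ((-6.546170234680176, 13.8184814453125), (94.630615234375, 178.23422241210938), 25.7536678314209) plate top centre [0.5379 0.2086 0.0854] underside [0.5488 0.2106 0.0739] grip z45 [0.5183 0.2048 0.1064]
bar 166 [ 0.6302 -0.1725  0.0483] ((637.2681274414062, -167.10528564453125), (105.15457916259766, 32.64818572998047), 84.3621826171875)
(340, 234) [ 0.507 -0.021  0.   ]
(348, 279) [ 0.386 -0.041  0.   ]
(314, 249) [0.467 0.05  0.   ]
(292, 260) [0.437 0.11  0.   ]
(289, 165) [0.699 0.119 0.   ]
```

Run:
```python
from h import *
n=np.array([-.517,-.212,.829]);y=np.array([np.cos(np.radians(112.3)),np.sin(np.radians(112.3)),0]);x=np.cross(y,n)
o=np.array([.5344,.2095,.0845])
tot={}
for cam,(r0,c0,s) in {"top":(180,205,4),"side":(130,290,4)}.items():
    print(cam)
    for nm,p in {"bartop+y":o+.04*n+.03*y,"bartop-y":o+.04*n-.03*y,"thick":o+.045*y,"thin":o-.045*y,"c++":o+.045*x+.065*y,"c+-":o+.045*x-.065*y,"c-+":o-.045*x+.065*y,"c--":o-.045*x-.065*y}.items():
        u,v=proj(cam,p); print(nm,round((u-c0)*s),round((v-r0)*s)+(300 if cam=="side" else 0))
```

```text
top
bartop+y 138 219
bartop-y 229 182
thick 115 198
thin 246 143
c++ 54 153
c+- 247 73
c-+ 116 265
c-- 301 187
side
bartop+y 64 360
bartop-y 93 404
thick 83 373
thin 126 438
c++ 113 325
c+- 178 417
c-+ 35 393
c-- 95 488
```

Run:
```python
from h import *
a=ray("top",374.7,185.8,.047);b=ray("top",416,191.3,.047);print(a,b,(a+b)/2,np.linalg.norm(a-b),np.degrees(np.arctan2(*(a-b)[[1,0]])))
im,d=load("side",0);c=cv2.resize(im[225:290,340:400],None,fx=8,fy=8,interpolation=2);cv2.imwrite("pics/c1.png",c[:,:,::-1])
```

```text
[ 0.63176203 -0.11247685  0.047     ] [ 0.61618099 -0.22048677  0.047     ] [ 0.62397151 -0.16648181  0.047     ] 0.10912796568523875 81.79138627306742
```

View pics/c1.png

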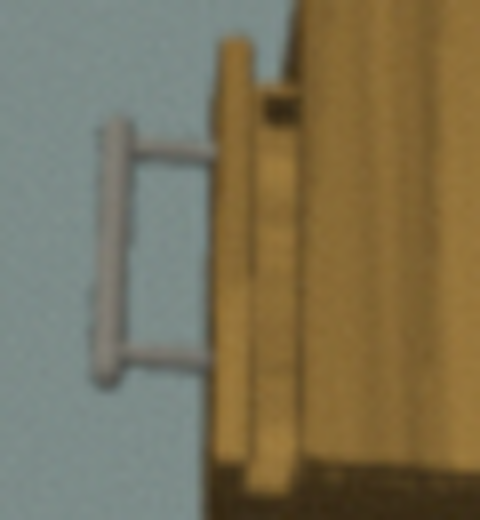

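Request:
send_rows(
  jaw=[0.32, 0.32, 0.32, 0.32, 0.32, 0.32, 0.32, 0.32],
  travel=[
    [0.02375, 0.0272, 0],
    [0.02375, 0.0272, 0],
    [0.02375, 0.0272, 0],
    [0.02375, 0.0272, 0],
    [0.02375, 0.0272, 0],
    [0.02375, 0.0272, 0],
    [0.02375, 0.0272, 0],
    [0.02375, 0.0272, 0],
  ],
  spin=[0.0656, 0.0656, 0.0656, 0.0656, 0.0656, 0.0656, 0.0656, 0.0656],
  grip_force=30,
)

```text
time: 0.77
tcp_pos: [0.4359, -0.3828, 0.2223]
tool_rot: [-2.818, -1.387, 0.0]
contact_force: [0.7, -0.3, 0.0]
opening: 0.0416
finger_force: 0.0
```

Request:
send_rows(
  jaw=[0.32, 0.32, 0.32, 0.32, 0.32, 0.32, 0.32, 0.32],
  travel=[
    [0.02375, 0.0272, 0],
    [0.02375, 0.0272, 0],
    [0.02375, 0.0272, 0],
    [0.02375, 0.0272, 0],
    [0.02375, 0.0272, 0],
    [0.02375, 0.0272, 0],
    [0.02375, 0.0272, 0],
    [0.02375, 0.0272, 0],
  ],
  spin=[0.0656, 0.0656, 0.0656, 0.0656, 0.0656, 0.0656, 0.0656, 0.0656],
)

```text
time: 1.43
tcp_pos: [0.6259, -0.1653, 0.2222]
tool_rot: [-2.362, -2.07, 0.001]
contact_force: [1.3, -0.6, -0.6]
opening: 0.028
finger_force: 0.0
```

Request:
send_rows(
  jaw=[0.32, 0.32, 0.32, 0.32],
  travel=[
    [0, 0, -0.04],
    [0, 0, -0.04],
    [0, 0, -0.02],
    [0, 0, 0],
  ],
  spin=[0, 0, 0, 0],
)

```text
time: 1.77
tcp_pos: [0.6217, -0.1661, 0.1164]
tool_rot: [-2.359, -2.063, 0.009]
contact_force: [-1.0, -0.7, -0.7]
opening: 0.0275
finger_force: 0.0
```

Request:
send_rows(
  jaw=[0.32, 0.32],
  travel=[
    [0, 0, 0],
    [0, 0, 0],
  ],
  spin=[0, 0],
)

```text
time: 1.93
tcp_pos: [0.6261, -0.167, 0.1244]
tool_rot: [2.365, 2.066, 0.002]
contact_force: [0.1, -0.3, 0.2]
opening: 0.028
finger_force: 0.0
```

Run:
```python
from h import *
im,d=get_image("side");cv2.imwrite("pics/s1.png",cv2.resize(im[190:300,320:460],None,fx=4,fy=4)[:,:,::-1]);s=sensors.get_state();print(s["tcp_pos"],s["tool_rot"])
```

```text
[ 0.62645374 -0.16709761  0.12492951] [2.36404537 2.06511328 0.00294393]
```

View pics/s1.png

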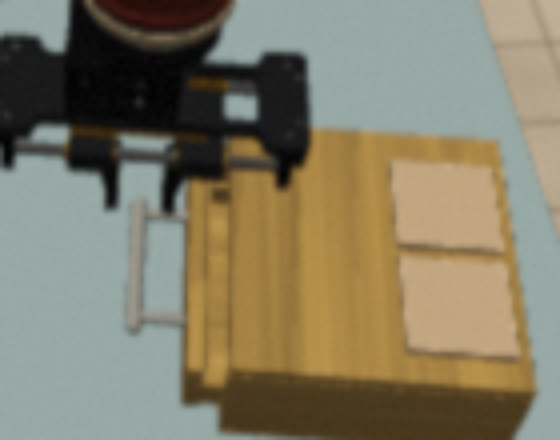

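The fingers straddle the bar line in x (crop px 108 and 170, with the bar at about 138), so I descend and grip.

Request:
send_rows(
  jaw=[0.32, 0.32, 0.32, 0.32, 0.32, 0.0, 0.0, 0.0],
  travel=[
    [0, 0, -0.025],
    [0, 0, -0.025],
    [0, 0, -0.025],
    [0, 0, -0.018],
    [0, 0, 0],
    [0, 0, 0],
    [0, 0, 0],
    [0, 0, 0],
  ],
  spin=[0, 0, 0, 0, 0, 0, 0, 0],
)

```text
time: 2.65
tcp_pos: [0.6268, -0.1671, 0.0321]
tool_rot: [2.364, 2.065, 0.003]
contact_force: [-0.1, 0.3, 0.5]
opening: 0.0148
finger_force: 0.0
```

Request:
send_rows(
  jaw=[0.0, 0.0, 0.0],
  travel=[
    [0, 0, 0],
    [0, 0, 0],
    [0, 0, 0],
  ],
  spin=[0, 0, 0],
)

```text
time: 2.9
tcp_pos: [0.6268, -0.1671, 0.0319]
tool_rot: [2.363, 2.065, 0.003]
contact_force: [-0.0, 0.9, 7.8]
opening: 0.0102
finger_force: 30.0
```

Request:
send_rows(
  jaw=[0, 0, 0, 0, 0, 0, 0, 0],
  travel=[
    [-0.005, 0.0007, 0],
    [-0.012, 0.0016, 0],
    [-0.015, 0.002, 0],
    [-0.015, 0.002, 0],
    [-0.015, 0.002, 0],
    [-0.015, 0.002, 0],
    [-0.015, 0.002, 0],
    [-0.015, 0.002, 0],
  ],
  spin=[0, 0, 0, 0, 0, 0, 0, 0],
)

```text
time: 3.57
tcp_pos: [0.5198, -0.1528, 0.0318]
tool_rot: [2.362, 2.064, 0.004]
contact_force: [2.6, -0.0, 9.0]
opening: 0.0101
finger_force: 30.0
```

Request:
send_rows(
  jaw=[0, 0, 0, 0, 0],
  travel=[
    [-0.008, 0.0011, 0],
    [-0.005, 0.0007, 0],
    [-0.004, 0.0005, 0],
    [-0.004, 0.0005, 0],
    [-0.004, 0.0005, 0],
  ],
  spin=[0, 0, 0, 0, 0],
)

```text
time: 3.98
tcp_pos: [0.4952, -0.1495, 0.0317]
tool_rot: [2.362, 2.065, 0.004]
contact_force: [1.7, 0.6, 9.5]
opening: 0.0102
finger_force: 30.0
```

Request:
send_rows(
  jaw=[0, 0, 0, 0],
  travel=[
    [-0.004, 0.0005, 0],
    [-0.004, 0.0005, 0],
    [-0.003, 0.0004, 0],
    [0, 0, 0],
  ],
  spin=[0, 0, 0, 0],
)

```text
time: 4.32
tcp_pos: [0.4936, -0.1492, 0.0325]
tool_rot: [2.351, 2.056, 0.025]
contact_force: [44.8, -7.8, -35.3]
opening: 0.0102
finger_force: 30.0
```

Request:
send_rows(
  jaw=[0, 0, 0.35, 0.35, 0.35, 0.35, 0.35],
  travel=[
    [0.005, -0.0007, 0],
    [0.0035, -0.0005, 0],
    [0, 0, 0],
    [0, 0, 0],
    [0, 0, 0.03],
    [0, 0, 0.04],
    [0, 0, 0.04],
  ],
  spin=[0, 0, 0, 0, 0, 0, 0],
)

```text
time: 4.9
tcp_pos: [0.4893, -0.1484, 0.1402]
tool_rot: [-2.363, -2.066, 0.002]
contact_force: [1.1, -1.4, -0.6]
opening: 0.0288
finger_force: 0.0
```

Request:
send_rows(
  jaw=[0.4, 1, 1, 1, 1, 1, 1, 1],
  travel=[
    [0, 0.03, 0.02],
    [0, 0.035, 0.02],
    [0, 0.035, 0.01],
    [0, 0.04, 0],
    [0, 0.04, 0],
    [0, 0.04, 0],
    [0, 0.04, 0],
    [0, 0.04, 0],
  ],
  spin=[-0.1, -0.12, -0.12, -0.12, -0.12, -0.12, -0.12, -0.12],
)

```text
time: 5.57
tcp_pos: [0.4907, 0.13, 0.1897]
tool_rot: [3.019, 0.866, -0.0]
contact_force: [1.9, -0.2, -0.0]
opening: 0.0736
finger_force: 0.0
```

Run:
```python
from h import *
for n in("side","top"):
    im,d=get_image(n); np.savez(f"pics/{n}2.npz",im=im,d=d)
im,_=load("top",2);a=cv2.resize(im[80:240,340:460],None,fx=3.3,fy=3.3,interpolation=2)
im,_=load("side",2);b=cv2.resize(im[200:320,300:430],None,fx=3,fy=3,interpolation=2)
o=np.zeros((540,800,3),np.uint8);o[:a.shape[0],:a.shape[1]]=a;o[:b.shape[0],400:400+b.shape[1]]=b
cv2.imwrite("pics/v2.png",o[:,:,::-1]);print(sensors.get_state()["tcp_pos"],sensors.get_state()["tool_rot"])
```

```text
[0.49011414 0.13479924 0.18992018] [-3.01517675e+00 -8.75641406e-01 -1.25719074e-03]
```

View pics/v2.png

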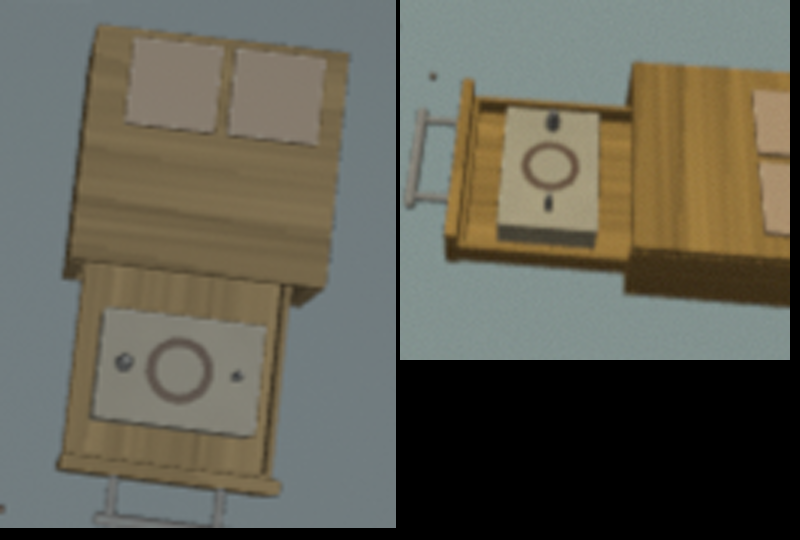

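The tray is out. The mould face is centred at about crop px (180,370), the thick pin is at (124,362) on +y and the thin pin at (237,377). I measure the seat.

```bash
cat > seat.py <<'E'
from h import *
for n,k in (("top",2),("side",2)):
    b=(170,215,362,428) if n=="top" else (232,285,328,372)
    im,d=load(n,k);hsv=cv2.cvtColor(im,cv2.COLOR_RGB2HSV);m=np.zeros(d.shape,np.uint8)
    s=(hsv[...,1]<58)&(hsv[...,2]>(95 if n=="top" else 120))&(im[...,0].astype(int)>im[...,2]) if n=="top" else (hsv[...,1]<75)&(hsv[...,2]>130)&(im[...,0].astype(int)>im[...,2]+5)
    m[b[0]:b[1],b[2]:b[3]]=s[b[0]:b[1],b[2]:b[3]]
    k,l,st,_=cv2.connectedComponentsWithStats(m); i=1+np.argmax(st[1:,4]); c=max(cv2.findContours((l==i).astype(np.uint8),0,1)[0],key=cv2.contourArea)[:,0]
    W=np.array([ray(n,u,v,.046)[:2] for u,v in c]); print(n,st[i],rect(W))
a=lambda u,v:(340+u/3.3,80+v/3.3)
A=ray("top",*a(124,367),.046);B=ray("top",*a(237,379),.046);print("pin feet",A,B,(A+B)/2,np.linalg.norm(A-B),np.degrees(np.arctan2(*(A-B)[[1,0]])))
c=ray("top",*a(180,370),.046);print("ring",c); print("ring side",ray("side",300+150/3,200+166/3,.046))
E
python3 seat.py
```

```text
top [ 368  173   53   39 1577] ((615.1651611328125, -162.23721313476562), (130.32164001464844, 89.83087158203125), 82.45362854003906)
side [333 236  33  41 937] ((616.7840576171875, -163.69793701171875), (127.439453125, 87.2965316772461), 82.59487915039062)
pin feet [ 0.61742371 -0.11987415  0.046     ] [ 0.60699709 -0.20947712  0.046     ] [ 0.6122104  -0.16467564  0.046     ] 0.09020757628932803 83.36264678713769
ring [ 0.6146216  -0.16439962  0.046     ]
ring side [ 0.61790864 -0.16423832  0.046     ]
```

Request:
send_rows(
  jaw=[1, 1, 1, 1, 1],
  travel=[
    [0.0155, 0.034, 0],
    [0.0154, 0.034, 0],
    [0, 0, 0],
    [0, 0, 0],
    [0, 0, 0],
  ],
  spin=[-0.088, -0.088, 0, 0, 0],
)

```text
time: 6.08
tcp_pos: [0.522, 0.1957, 0.1891]
tool_rot: [3.082, 0.608, -0.002]
contact_force: [0.5, -1.5, -0.3]
opening: 0.0869
finger_force: 0.0
```

Request:
send_rows(
  jaw=[1, 1, 1, 1, 1, 1],
  travel=[
    [-0.001, 0.007, 0],
    [0, 0, -0.025],
    [0, 0, -0.02],
    [0, 0, 0],
    [0, 0, 0],
    [0, 0, 0],
  ],
  spin=[0, 0, 0, 0, 0, 0],
)

```text
time: 6.58
tcp_pos: [0.5218, 0.2032, 0.1457]
tool_rot: [3.083, 0.605, 0.002]
contact_force: [0.8, 0.1, 0.1]
opening: 0.0869
finger_force: 0.0
```

Run:
```python
from h import *
im,d=get_image("side");a=cv2.resize(im[110:200,280:390],None,fx=5,fy=5,interpolation=2)
cv2.imwrite("pics/g1.png",a[:,:,::-1]);print(sensors.get_state()["tcp_pos"])
```

```text
[0.52206965 0.20347326 0.14597663]
```

View pics/g1.png

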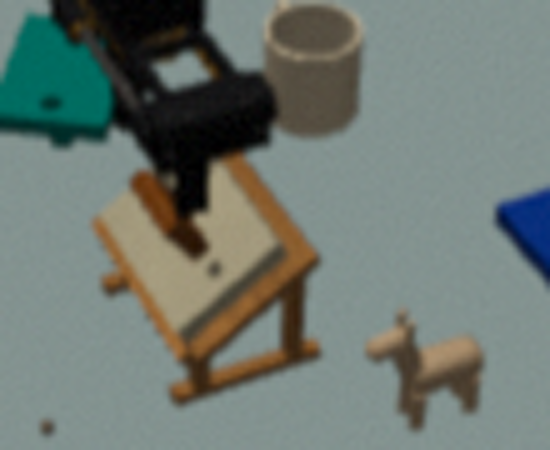

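The -y finger hangs at crop px (192,208), just off the bar's end and above the plate. The view matches the plan, so I descend.

Request:
send_rows(
  jaw=[1, 1, 1, 1, 1, 1],
  travel=[
    [0, 0, -0.015],
    [0, 0, -0.015],
    [0, 0, -0.013],
    [0, 0, -0.011],
    [0, 0, 0],
    [0, 0, 0],
  ],
  spin=[0, 0, 0, 0, 0, 0],
)

```text
time: 7.13
tcp_pos: [0.5212, 0.2035, 0.0904]
tool_rot: [3.083, 0.606, -0.001]
contact_force: [-0.1, -0.4, 0.2]
opening: 0.0868
finger_force: 0.0
```

Request:
send_rows(
  jaw=[0.6, 0.6, 0.6, 0.6, 0.6, 0.6],
  travel=[
    [0, 0, 0],
    [0, 0, 0],
    [0, 0, 0],
    [0, 0, 0],
    [0, 0, 0],
    [0, 0, 0],
  ],
  spin=[0, 0, 0, 0, 0, 0],
  grip_force=15,
)

```text
time: 7.63
tcp_pos: [0.5216, 0.2034, 0.0908]
tool_rot: [3.082, 0.606, 0.001]
contact_force: [-0.4, -0.3, 2.2]
opening: 0.0597
finger_force: 15.0
```

Gripped at 59.7 mm, against the bar's 60 mm length. I lift gently.

Request:
send_rows(
  jaw=[0.5, 0.5, 0.5, 0.5, 0.5, 0.5, 0.5, 0.5],
  travel=[
    [0, 0, 0.005],
    [0, 0, 0.01],
    [0, 0, 0.015],
    [0, 0, 0.02],
    [0, 0, 0.02],
    [0, 0, 0.02],
    [0, 0, 0.01],
    [0, 0, 0],
  ],
  spin=[0, 0, 0, 0, 0, 0, 0, 0],
)

```text
time: 8.3
tcp_pos: [0.5224, 0.2042, 0.1931]
tool_rot: [-3.082, -0.606, -0.006]
contact_force: [-0.4, -0.7, -4.6]
opening: 0.06
finger_force: 15.0
```

Run:
```python
from h import *
im,d=get_image("side");a=cv2.resize(im[90:200,260:390],None,fx=5,fy=5,interpolation=2)
cv2.imwrite("pics/g2.png",a[:,:,::-1]);s=sensors.get_state();print(s["tcp_pos"],s["contact_force"],s["opening"],s["ft_torque"])
```

```text
[0.52175097 0.20372637 0.19127675] [-0.3733691  -0.18580853 -4.58747065] 0.06004535516487089 [-0.04298746  0.07597984  0.04947842]
```

View pics/g2.png

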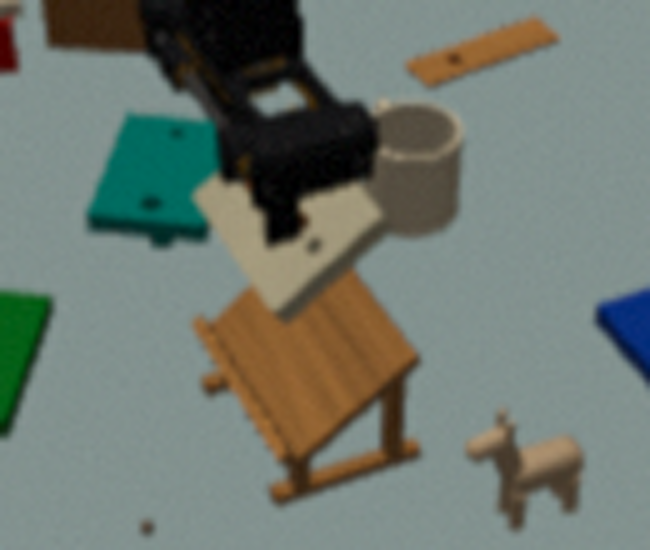

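The lid is held and clear of the easel, still tilted, with its lower corner at crop px (280,315). I'll turn it to the seat yaw over free table and level it by pressing it gently on the table.

Request:
send_rows(
  jaw=[0.5, 0.5, 0.5, 0.5, 0.5, 0.5, 0.5, 0.5],
  travel=[
    [0.0073, -0.01, 0.01],
    [0.0073, -0.02, 0],
    [0.0073, -0.027, 0],
    [0.0073, -0.03, 0],
    [0.0073, -0.03, 0],
    [0.0073, -0.027, 0],
    [0.0073, -0.023, 0],
    [0.0073, -0.0167, 0],
  ],
  spin=[-0.035, -0.06, -0.075, -0.08, -0.08, -0.075, -0.067, -0.05],
  grip_force=20,
)

```text
time: 9.02
tcp_pos: [0.58, 0.015, 0.1996]
tool_rot: [3.132, -0.226, -0.002]
contact_force: [0.8, -0.3, -3.3]
opening: 0.0596
finger_force: 20.0
```

Request:
send_rows(
  jaw=[0.5, 0.5, 0.5, 0.5, 0.5, 0.5, 0.5, 0.5],
  travel=[
    [0, 0, 0],
    [0, 0, -0.02],
    [0, 0, -0.03],
    [0, 0, -0.03],
    [0, 0, -0.03],
    [0, 0, -0.025],
    [0, 0, -0.01],
    [0, 0, 0],
  ],
  spin=[0, 0, 0, 0, 0, 0, 0, 0],
)

```text
time: 9.68
tcp_pos: [0.5779, 0.0199, 0.0527]
tool_rot: [-3.134, 0.211, 0.008]
contact_force: [0.2, -0.1, -3.7]
opening: 0.06
finger_force: 20.0
```

Request:
send_rows(
  jaw=[0.5, 0.5, 0.5, 0.5, 0.5, 0.5],
  travel=[
    [0, 0, -0.003],
    [0, 0, -0.003],
    [0, 0, -0.003],
    [0, 0, -0.003],
    [0, 0, -0.003],
    [0, 0, 0],
  ],
  spin=[0, 0, 0, 0, 0, 0],
)

```text
time: 10.18
tcp_pos: [0.5805, 0.0197, 0.041]
tool_rot: [3.134, -0.211, 0.002]
contact_force: [0.6, 0.3, 0.4]
opening: 0.0601
finger_force: 20.0
```

Request:
send_rows(
  jaw=[0.5, 0.5, 0.5, 0.5, 0.5],
  travel=[
    [0, 0, -0.002],
    [0, 0, -0.002],
    [0, 0, -0.002],
    [0, 0, -0.002],
    [0, 0, 0],
  ],
  spin=[0, 0, 0, 0, 0],
)

```text
time: 10.6
tcp_pos: [0.586, 0.0192, 0.037]
tool_rot: [-3.134, 0.212, -0.02]
contact_force: [8.9, -3.1, 17.0]
opening: 0.0596
finger_force: 20.0
```

Request:
send_rows(
  jaw=[0.5, 0.5, 0.5, 0.5, 0.5],
  travel=[
    [0, 0, 0],
    [0, 0, 0],
    [0, 0, 0],
    [0, 0, -0.002],
    [0, 0, 0],
  ],
  spin=[0, 0, 0, 0, 0],
  grip_force=5,
)

```text
time: 11.02
tcp_pos: [0.5829, 0.0196, 0.0325]
tool_rot: [-3.134, 0.211, -0.01]
contact_force: [4.8, -1.2, 3.8]
opening: 0.0597
finger_force: 5.0
```

Run:
```python
from h import *
im,d=get_image("side");a=cv2.resize(im[130:250,290:410],None,fx=4.5,fy=4.5,interpolation=2)
cv2.imwrite("pics/g3.png",a[:,:,::-1]);s=sensors.get_state();print(s["tcp_pos"],s["contact_force"],s["opening"],s["ft_torque"])
```

```text
[0.58280247 0.01961668 0.03251941] [ 5.77845444 -0.41729632  4.37432955] 0.05991312042774015 [-0.23760181 -1.12379973  0.00492147]
```

View pics/g3.png

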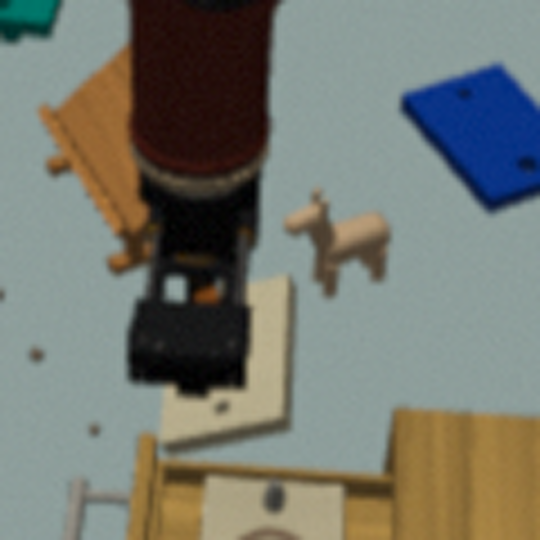

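The lid's low edge is on the table (its front corner at crop px (165,445)), its far side is still a bit raised, and it clears the tray and the animal. I keep lowering with the light grip.

Request:
send_rows(
  jaw=[0.5, 0.5, 0.5, 0.5, 0.5, 0.5],
  travel=[
    [0, 0, -0.002],
    [0, 0, 0],
    [0, 0, -0.002],
    [0, 0, 0],
    [0, 0, 0],
    [0, 0, 0],
  ],
  spin=[0, 0, 0, 0, 0, 0],
  grip_force=3,
)

```text
time: 11.57
tcp_pos: [0.5797, 0.0199, 0.0263]
tool_rot: [-3.134, 0.21, 0.001]
contact_force: [3.4, 0.7, 2.6]
opening: 0.0592
finger_force: 3.0
```

```bash
cat > lid.py <<'E'
from h import *
import sys
n="side";im,d=get_image(n);np.savez("pics/side_l.npz",im=im,d=d)
P=cloud(n,d);hsv=cv2.cvtColor(im,cv2.COLOR_RGB2HSV);s=sensors.get_state();t=s["tcp_pos"]
m=((hsv[...,1]<90)&(im[...,0].astype(int)>im[...,2]+8)&(hsv[...,2]>110)&(np.hypot(P[...,0]-t[0],P[...,1]-t[1])<.085)&(P[...,2]>t[2]-.035)&(P[...,2]<t[2]+.02)).astype(np.uint8)
q=P[cv2.erode(m,np.ones((3,3)))>0]
for _ in range(5):
    c=q.mean(0); nn=np.linalg.svd(q-c)[2][2]; q=q[abs((q-c)@nn)<.003]
nn*=np.sign(nn[2]);print(len(q),c.round(4),"normal",nn.round(3),"tilt",np.degrees(np.arccos(nn[2])).round(2)); print(t,s["contact_force"],s["opening"],s["ft_torque"])
E
python3 lid.py
```

```text
293 [ 6.163e-01 -6.000e-04  3.500e-02] normal [-0.341  0.044  0.939] tilt 20.11
[0.57966946 0.01995081 0.02636205] [3.8089567  0.43969391 1.61418081] 0.05970934394978893 [ 0.12103805 -0.61605738 -0.0229067 ]
```

Request:
send_rows(
  jaw=[0.78, 0.78, 0.78, 0.78, 1, 1, 1, 1],
  travel=[
    [0, 0, 0],
    [0, 0, 0],
    [0, 0, 0],
    [0, 0, 0],
    [0, 0, 0.03],
    [0, 0, 0.04],
    [0, 0, 0.04],
    [0, 0, 0.04],
  ],
  spin=[0, 0, 0, 0, 0, 0, 0, 0],
)

```text
time: 12.28
tcp_pos: [0.5789, 0.0199, 0.1778]
tool_rot: [-3.135, 0.21, 0.002]
contact_force: [1.2, -0.3, -0.4]
opening: 0.0844
finger_force: 0.0
```

Request:
send_rows(
  jaw=[1, 1, 1, 1, 1, 1],
  travel=[
    [-0.03, 0.025, 0.02],
    [-0.03, 0.025, 0],
    [-0.03, 0.025, 0],
    [-0.02, 0.025, 0],
    [0, 0, 0],
    [0, 0, 0],
  ],
  spin=[0, 0, 0, 0, 0, 0],
)

```text
time: 12.78
tcp_pos: [0.4703, 0.1198, 0.1958]
tool_rot: [3.134, -0.205, 0.001]
contact_force: [0.2, -0.5, 0.6]
opening: 0.0872
finger_force: 0.0
```

Run:
```python
from h import *
print(sensors.get_state()["tcp_pos"])
for n in("top","side"):
    im,d=get_image(n);np.savez(f"pics/{n}3.npz",im=im,d=d);cv2.imwrite(f"pics/{n}3.png",im[:,:,::-1])
    P=cloud(n,d);hsv=cv2.cvtColor(im,cv2.COLOR_RGB2HSV)
    m=((hsv[...,1]<(58 if n=="top" else 80))&(hsv[...,2]>(90 if n=="top" else 120))&(im[...,0].astype(int)>im[...,2]+3)&(abs(P[...,0]-.585)<.09)&(abs(P[...,1]-.02)<.085)&(P[...,2]<.04)&(P[...,2]>.008)).astype(np.uint8)
    k,l,st,_=cv2.connectedComponentsWithStats(m);i=1+np.argmax(st[1:,4]);mm=(l==i).astype(np.uint8)
    c=max(cv2.findContours(mm,0,1)[0],key=cv2.contourArea)[:,0]
    W=np.array([ray(n,u,v,.016)[:2] for u,v in c]);print(n,st[i],rect(W))
    b=((hsv[...,0]<16)&(hsv[...,1]>110)&(np.hypot(P[...,0]-.585,P[...,1]-.02)<.06)&(P[...,2]>.045)).astype(np.uint8)
    c=np.argwhere(b)
    if len(c): W=np.array([ray(n,u,v,.056)[:2] for v,u in c]);print("bar",len(c),rect(W),np.median(P[b>0][:,2]))
```

```text
[0.47030972 0.11978954 0.19578367]
top [ 301  178   51   38 1330] ((609.4014282226562, 15.8743896484375), (128.00576782226562, 89.75912475585938), 82.80773162841797)
bar 132 ((608.785400390625, 17.016664505004883), (55.814178466796875, 16.327713012695312), 83.13784790039062) 0.0557852657042861
side [327 197  31  33 764] ((611.7850952148438, 15.96213150024414), (129.43887329101562, 89.76203155517578), 82.78475189208984)
bar 77 ((611.1109008789062, 9.480798721313477), (65.25486755371094, 12.467324256896973), 85.46989440917969) 0.05518629574650846
```

The lid lies flat at about (0.6105, 0.016), yaw error about 0.3°, and its rectangle sizes match 130 x 90. I regrasp it.

Request:
send_rows(
  jaw=[1, 1, 1, 1, 1, 1, 1, 1],
  travel=[
    [0.0233, -0.0173, 0],
    [0.0233, -0.0173, 0],
    [0.0233, -0.0173, 0],
    [0.0233, -0.0173, 0],
    [0.0233, -0.0173, 0],
    [0.0237, -0.0173, 0],
    [0, 0, 0],
    [0, 0, -0.03],
  ],
  spin=[0, 0, 0, 0, 0, 0, 0, 0],
)

```text
time: 13.55
tcp_pos: [0.616, 0.0117, 0.169]
tool_rot: [-3.133, 0.218, -0.011]
contact_force: [1.4, 1.2, 0.4]
opening: 0.0874
finger_force: 0.0
```

Request:
send_rows(
  jaw=[1, 1, 1, 1, 1, 1],
  travel=[
    [0, 0, -0.035],
    [0, 0, -0.035],
    [0, 0, -0.03],
    [0, 0, -0.022],
    [0, 0, 0],
    [0, 0, 0],
  ],
  spin=[0, 0, 0, 0, 0, 0],
)

```text
time: 14.05
tcp_pos: [0.6109, 0.0135, 0.0421]
tool_rot: [3.134, -0.213, -0.005]
contact_force: [-0.1, 0.3, 1.2]
opening: 0.0869
finger_force: 0.0
```

Request:
send_rows(
  jaw=[1, 1, 1],
  travel=[
    [0, 0.0025, -0.008],
    [0, 0, -0.007],
    [0, 0, 0],
  ],
  spin=[0, 0, 0],
)

```text
time: 14.3
tcp_pos: [0.6115, 0.0172, 0.0282]
tool_rot: [3.134, -0.21, -0.0]
contact_force: [0.0, -0.0, -0.9]
opening: 0.0868
finger_force: 0.0
```

Request:
send_rows(
  jaw=[0.6, 0.6, 0.6, 0.6, 0.6, 0.5, 0.5],
  travel=[
    [0, 0, 0],
    [0, 0, 0],
    [0, 0, 0],
    [0, 0, 0],
    [0, 0, 0],
    [0, 0, 0],
    [0, 0, 0],
  ],
  spin=[0, 0, 0, 0, 0, 0, 0],
  grip_force=25,
)

```text
time: 14.88
tcp_pos: [0.6116, 0.0169, 0.0288]
tool_rot: [3.134, -0.211, 0.0]
contact_force: [0.2, -1.3, 3.9]
opening: 0.0598
finger_force: 25.0
```

Request:
send_rows(
  jaw=[0.5, 0.5, 0.5, 0.5, 0.5, 0.5, 0.5],
  travel=[
    [0, 0, 0.01],
    [0, 0, 0.02],
    [0, 0, 0.025],
    [0, 0, 0.025],
    [0, 0, 0.02],
    [0, 0, 0.01],
    [0, 0, 0],
  ],
  spin=[0, 0, 0, 0, 0, 0, 0],
)

```text
time: 15.47
tcp_pos: [0.6126, 0.0176, 0.141]
tool_rot: [-3.134, 0.21, -0.005]
contact_force: [0.7, 0.4, -3.1]
opening: 0.0599
finger_force: 25.0
```

Request:
send_rows(
  jaw=[0.5, 0.5, 0.5, 0.5, 0.5, 0.5, 0.5, 0.5],
  travel=[
    [0.0008, -0.012, 0],
    [0.0008, -0.025, 0],
    [0.0008, -0.033, 0],
    [0.0008, -0.035, 0],
    [0.0008, -0.033, 0],
    [0.0008, -0.025, 0],
    [0.0006, -0.0165, 0],
    [0, 0, 0],
  ],
  spin=[-0.001, -0.001, -0.001, -0.001, -0.001, 0, 0, 0],
)

```text
time: 16.13
tcp_pos: [0.6146, -0.1694, 0.1357]
tool_rot: [3.131, -0.23, -0.006]
contact_force: [-0.4, -0.8, -3.4]
opening: 0.0599
finger_force: 25.0
```

Request:
send_rows(
  jaw=[0.5, 0.5, 0.5],
  travel=[
    [0, 0, 0],
    [0, 0, 0],
    [0, 0, 0],
  ],
  spin=[0, 0, 0],
)

```text
time: 16.38
tcp_pos: [0.6165, -0.161, 0.1375]
tool_rot: [-3.133, 0.216, 0.003]
contact_force: [0.4, 1.1, -5.4]
opening: 0.0599
finger_force: 25.0
```

```bash
python3 lid.py
```

```text
311 [ 0.6109 -0.2052  0.1238] normal [ 0.007 -0.001  1.   ] tilt 0.38
[ 0.61666769 -0.16097347  0.13780871] [-0.06671434  0.4601899  -2.91105388] 0.059940121489909244 [0.00540277 0.00530309 0.01411998]
```

The lid hangs level (0.4°). I trim y and lower it over the pins.

Request:
send_rows(
  jaw=[0.5, 0.5, 0.5, 0.5, 0.5, 0.5, 0.5],
  travel=[
    [0.0003, -0.0016, 0],
    [0, 0, -0.01],
    [0, 0, -0.012],
    [0, 0, -0.01],
    [0, 0, -0.005],
    [0, 0, 0],
    [0, 0, 0],
  ],
  spin=[0.004, 0, 0, 0, 0, 0, 0],
)

```text
time: 17.02
tcp_pos: [0.6169, -0.1637, 0.1008]
tool_rot: [-3.134, 0.212, 0.002]
contact_force: [-0.4, 0.3, -3.9]
opening: 0.0602
finger_force: 25.0
```

Request:
send_rows(
  jaw=[0.5, 0.5, 0.5, 0.5, 0.5, 0.5],
  travel=[
    [0, 0, -0.002],
    [0, 0, -0.002],
    [0, 0, -0.002],
    [0, 0, -0.002],
    [0, 0, 0],
    [0, 0, 0],
  ],
  spin=[0, 0, 0, 0, 0, 0],
)

```text
time: 17.52
tcp_pos: [0.6171, -0.1639, 0.0934]
tool_rot: [3.134, -0.212, -0.0]
contact_force: [-0.2, 0.1, -4.9]
opening: 0.0598
finger_force: 25.0
```

Request:
send_rows(
  jaw=[0.5, 0.5, 0.5, 0.5, 0.5, 0.5],
  travel=[
    [0, 0.0008, -0.002],
    [0, 0, -0.002],
    [0, 0, -0.002],
    [0, 0, -0.002],
    [0, 0, 0],
    [0, 0, 0],
  ],
  spin=[0, 0, 0, 0, 0, 0],
)

```text
time: 18.02
tcp_pos: [0.6171, -0.163, 0.0852]
tool_rot: [-3.134, 0.212, 0.001]
contact_force: [-0.0, -0.3, -3.9]
opening: 0.0597
finger_force: 25.0
```

Request:
send_rows(
  jaw=[0.5, 0.5, 0.5, 0.5, 0.5, 0.5],
  travel=[
    [0, 0, -0.002],
    [0, 0, -0.002],
    [0, 0, -0.002],
    [0, 0, -0.001],
    [0, 0, 0],
    [0, 0, 0],
  ],
  spin=[0, 0, 0, 0, 0, 0],
)

```text
time: 18.52
tcp_pos: [0.6171, -0.163, 0.0784]
tool_rot: [-3.134, 0.212, 0.0]
contact_force: [-0.7, -0.7, -3.9]
opening: 0.0596
finger_force: 25.0
```

Still no contact and the pins are well inside the holes; about 4 mm remain.

Request:
send_rows(
  jaw=[0.5, 0.5, 0.5, 0.5, 0.5, 0.5],
  travel=[
    [0, 0, -0.0015],
    [0, 0, -0.0015],
    [0, 0, -0.001],
    [0, 0, -0.0005],
    [0, 0, 0],
    [0, 0, 0],
  ],
  spin=[0, 0, 0, 0, 0, 0],
)

```text
time: 19.02
tcp_pos: [0.6178, -0.1631, 0.0748]
tool_rot: [3.134, -0.212, 0.002]
contact_force: [-0.5, 0.1, 4.7]
opening: 0.0596
finger_force: 25.0
```

It makes contact exactly at the predicted flush height (0.0748). I release and retreat.

Request:
send_rows(
  jaw=[0.75, 0.85, 0.85, 0.85, 0.85, 0.85, 0.85],
  travel=[
    [0, 0, 0],
    [0, 0, 0],
    [0, 0, 0],
    [0, 0, 0],
    [0, 0, 0.02],
    [0, 0, 0.035],
    [0, 0, 0.04],
  ],
  spin=[0, 0, 0, 0, 0, 0, 0],
)

```text
time: 19.6
tcp_pos: [0.6156, -0.1628, 0.1677]
tool_rot: [-3.133, 0.212, 0.007]
contact_force: [1.1, -1.1, 0.8]
opening: 0.0735
finger_force: 0.0
```

Request:
send_rows(
  jaw=[1, 1, 1, 1, 1, 1, 1],
  travel=[
    [0, 0.02, 0.035],
    [0, 0.035, 0.01],
    [-0.01, 0.035, 0],
    [-0.02, 0.035, 0],
    [-0.02, 0.035, 0],
    [0, 0.02, 0],
    [0, 0, 0],
  ],
  spin=[0, 0, 0, 0, 0, 0, 0],
)

```text
time: 20.18
tcp_pos: [0.5661, 0.0231, 0.2146]
tool_rot: [-3.134, 0.2, -0.001]
contact_force: [-0.0, 0.7, 0.5]
opening: 0.0872
finger_force: 0.0
```

Run:
```python
from h import *
o=np.zeros((560,780,3),np.uint8)
for n,j,b in(("top",0,(80,240,340,460)),("side",1,(200,310,300,430))):
    im,d=get_image(n);P=cloud(n,d);hsv=cv2.cvtColor(im,cv2.COLOR_RGB2HSV)
    a=cv2.resize(im[b[0]:b[1],b[2]:b[3]],None,fx=3,fy=3,interpolation=2);o[:a.shape[0],390*j:390*j+a.shape[1]]=a[:, :390]
    m=((hsv[...,1]<(58 if n=="top" else 80))&(hsv[...,2]>(90 if n=="top" else 120))&(im[...,0].astype(int)>im[...,2]+3)&(abs(P[...,0]-.617)<.06)&(abs(P[...,1]+.163)<.085)&(P[...,2]<.075)&(P[...,2]>.052)).astype(np.uint8)
    k,l,st,_=cv2.connectedComponentsWithStats(m);i=1+np.argmax(st[1:,4]);mm=(l==i).astype(np.uint8)
    c=max(cv2.findContours(mm,0,1)[0],key=cv2.contourArea)[:,0]
    W=np.array([ray(n,u,v,.062)[:2] for u,v in c]);q=P[cv2.erode(mm,np.ones((3,3)))>0];cc=q.mean(0);nn=np.linalg.svd(q-cc)[2][2]
    print(n,st[i],rect(W),"z",np.median(q[:,2]),"tilt",np.degrees(np.arccos(abs(nn[2]))))
cv2.imwrite("pics/fin.png",o[:,:,::-1]);print(sensors.get_state()["tcp_pos"],sensors.get_state()["contact_force"])
```

```text
top [ 371  172   51   39 1459] ((615.4161376953125, -163.13510131835938), (129.62545776367188, 91.30826568603516), 82.98629760742188) z 0.0613373254068027 tilt 0.11066160259835732
side [ 333  232   34   42 1094] ((617.825439453125, -162.99700927734375), (129.7047576904297, 87.94447326660156), 82.69772338867188) z 0.061326991419062726 tilt 0.17283139853150226
[0.56716127 0.01744516 0.21407151] [-0.69668553 -0.10309018 -0.22407351]
```

View pics/fin.png

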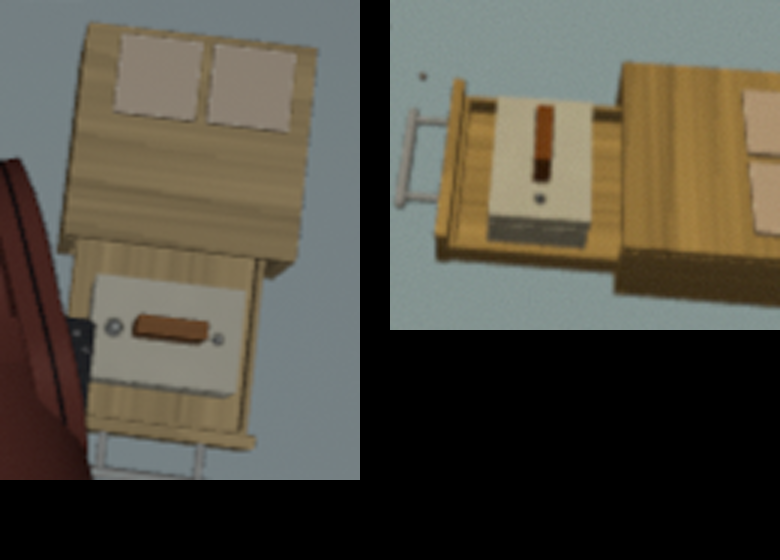

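The lid lies flush on the mould: its top face is at z about 0.0613 (0.062 expected), tilt is under 0.2°, and pins show in both holes at crop px (113,327) and (218,340). The tray is still fully out and the arm is clear.

```bash
python3 -c "
from cell import arm
print(arm.finish_job())"
```

```text
the job is handed in; nothing more can be done
None
```

I handed the job in at about 20 s: the tray is out at its stop and the lid lies flush on both pins, thick hole over thick pin, by camera check; the verdict was not shown, and I set the lid down once on the table to level it, letting it settle the last bit.

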